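# Locate a clamp strap in the corner of a locating plate by pushing

### The arm

A 6-joint arm with a two-finger parallel gripper is mounted at the origin on a cart in front of the work surface, level with it; the furniture and walls round the work are solid. World frame = base frame: x ahead of the robot, y to its left, z up, the work surface at z = 0. Lengths are in m, angles in degrees, forces in N, time in s.
With the tool pointing down it reaches from about 0.25 to 0.8 m from the base axis. Payload 3.9 kg.
Tool frame: the origin (TCP) lies midway between the tips of the shut fingers; the grasp point (between the pads) lies 19 mm behind it; x points along the fingers, z is the direction in which the jaws open and shut, and the axes are right-handed (so a half turn about x gives the same grasp; the last joint's range is limited). The gripper opens to 85 mm and grips with 20 to 120 N. Pads are 22 mm wide; open, the fingers measure 114 mm over their backs; the gripper's body (76 mm by 85 mm) begins 54 mm behind the grasp point. The pads swing forward as they close: fully open they stand 13 mm farther back than shut.
Start: joints at [-64.916, 14.897, -7.913, 67.191, 0, 90], TCP at [0.223, -0.475, 0.231] pointing down, gripper open.
Joint ranges: [-159.42, 159.42], [-47.68, 98.78], [-73.54, 78.23], [-108.79, 121.32], [-90, 84.71], [-180, 180]. Speed limits (degrees/s): [147.25, 147.25, 180, 180, 180, 180].

### API

Orientations are given as [roll, pitch, yaw] about the fixed x, y, z axes, in that order (R = Rz(yaw) Ry(pitch) Rx(roll)).
In Python, from plant import robot gives the robot as it stands.
- The arm moves only by the tool carry_out, never from a script. Its argument "commands" is a list of rows, each an object of numbers: "claw": the closure in counts, from 0 (fully open) to 255 (shut); "dx", "dy", "dz": the shift along the world's x, y, z in cm; "wx", "wy", "wz": the turn, a rotation vector about the world's x, y, z in degrees. In form: [{"claw": .., "dx": .., "dy": .., "dz": .., "wx": .., "wy": .., "wz": ..}, ...]. A call has 1 to 10 rows; each row is the pose to reach, as a shift and turn from the pose commanded when the call began; what a row does not reach only later rows make up. A row lasts 1/10 s, in which the tool goes at most 50 mm and 8.59 degrees, less where a joint would pass 70% of its speed; a pose out of reach is approached as far as the arm can. A call with a gripper value outside its range is refused whole. The fingers move at their own pace and stop on an object; "force" is the grip in N (left out, the last holds). Time passes only in rows, so rows that repeat a pose let the fingers close. It gives the time, the measured TCP pose, the force and the opening at its end, in the units of the state.
- robot.get_obs(): the state, without advancing time (a new reading comes with each control period).
- robot.read_camera(name): name is "scene" or "side" or "wrist"; returns a dict with "pixels" (400x640x3 uint8, red, green, blue), "intrinsics" (3x3 intrinsics, pixels), "D" ([k1, k2, p1, p2, k3] as OpenCV has them; the pictures are not rectified), "R" (3x3) and "t" (3): a world point X has camera coordinates R X + t. Camera axes: x right, y down, z forward; pixel columns grow to the right and rows downward; lengths in m; the calibration is good to about 2 mm. A picture is of the moment at which its call begins. There is no depth.
- robot.hand_in(): hands the job in, once; it reports no verdict.
The state is a dict: "time_s": time; "qpos": joint angles; "joint_vel": joint speeds; "joint_torque": joint torques, N m; "tool_pos": TCP position; "tcp_rot": TCP orientation; "force": force on the tool from outside, world axes, zero at the start; "torque": the same for the moment, N m; "finger_gap": finger opening in m.
Only numpy, scipy, OpenCV 4.12 (cv2) and the standard library are available. Lean on these libraries where they do the work, as an engineer would, in place of code of your own. Each camera call takes 0.05 s, during which the arm holds its last target.

### The job

On the flat aluminium locating plate on the right of the bench lies the thick dark slotted clamp strap. Push it with the fingertips away from the robot until its long side sits flush against the long low fence on the plate's far edge, and then slide it along the fence until its end meets the stop on the plate's left edge, leaving it snug in the corner. Only push it, do not lift or tip it, and leave the parallel bar, the oil can, the casting and the nut where they are.

Things in the scene. Friction and masses are not known exactly. Their poses are not given: they have to be found in the camera images.
- plate: Aluminium locating plate, screwed down (cannot move), 130 mm (its x) by 180 mm (its y), 8 mm thick. Origin at the centre of its underside, on the bench; +x points away from the robot, +y to the left; turned by up to 0.25 rad. It carries two dark steel bars, 10 mm wide and rising 8 mm above the plate: the long fence (far edge) and the end stop (left edge).
- fence (a point): Middle of the upper edge of the fence's working face, which looks back to the robot (plate -x); axes as the plate's. In plate coordinates the face lies at x = +50 mm and runs from y = -82.5 to +62.5 mm; top 16 mm above the bench. Beyond and to the left of the plate a large dark part overhangs the bench, 180 mm up.
- stop (a point): Middle of the upper edge of the end stop's working face, which looks to the right (plate -y); axes as the plate's. In plate coordinates the face lies at y = +70 mm and runs from x = -55 to +45 mm; top 16 mm above the bench.
- strap: Loose dark slotted steel bar, 29 mm (its x) by 100 mm (its y, lengthwise) by 14 mm high, 0.27 to 0.45 kg, flat on the plate. Origin at the centre of its underside. It starts clear of both bars, turned up to 0.35 rad from the fence, its end 15 to 45 mm short of the stop. Snug in the corner its origin is at x +35.5, y +20, z +8 mm in plate coordinates, its y along the plate's.
- parallel_bar: Bystander: bright ground steel parallel, 20 by 88 by 8 mm, lying on the bench to the left of the plate, roughly pointing away from the robot; origin at the centre of its underside.
- boss: Bystander: small round dark casting with a bright bored top, 50 mm across, 30 mm high, standing beyond the plate; origin at the centre of its underside.
- nut: Bystander: hexagon nut, 24 by 27 mm, 13 mm high, lying on the bench beyond the plate, near its right-hand side; origin at the centre of its underside.
- oil_can: Bystander: small green oil can with a thin spout, 62 by 72 mm, 123 mm high, standing to the left of the parallel bar; origin at the centre of its underside.

How it is judged:
By the outcome, as a careful person would: the job done as asked, in the order asked, and still so for the second after the job is handed in, with the robot touching nothing.
It also fails if it takes over 51 s, if anything falls off the work surface, if the arm or the gripper's body presses on something with over 40 N, if the wrist force passes 120 N, or if a joint passes its speed limit or range.

## Working session

There is one attempt and no reset: what is moved stays moved. The work goes in short steps, Python scripts to look and compute and a tool call to move; the robot and the scene stay as the last step left them, time stands still between calls to the robot, and variables do not carry over. Pictures are saved under pics/ and viewed, and the job is handed in when it is done.

Besides the shell and the picture viewer there is one more tool, called after ">>>" as name(argument=value, ...), one argument or row to a line, values as JSON. carry_out: Moves the arm, as the interface text tells. Its arguments: {"type":"object","properties":{"commands":{"type":"array"},"force":{"type":"number"}},"required":["commands"]}

```bash
mkdir -p pics; ls
cat > h.py <<'E'
import cv2,numpy as np,pickle
from plant import robot
def snap(n,f):
    c=robot.read_camera(n); pickle.dump(c,open(f'pics/{f}.pkl','wb'))
    cv2.imwrite(f'pics/{f}.png',c['pixels'][:,:,::-1]); return c
def load(f): return pickle.load(open(f'pics/{f}.pkl','rb'))
def ray(c,px,z):
    u=cv2.undistortPoints(np.array(px,float).reshape(-1,1,2),np.array(c['intrinsics']),np.array(c['D'])).reshape(-1,2)
    R=np.array(c['R']);t=np.array(c['t']); C=-R.T@t
    d=np.c_[u,np.ones(len(u))]@R
    return C+d*((z-C[2])/d[:,2])[:,None]
def proj(c,X):
    R=np.array(c['R']);t=np.array(c['t'])
    return cv2.projectPoints(np.array(X,float).reshape(-1,1,3),cv2.Rodrigues(R)[0],t,np.array(c['intrinsics']),np.array(c['D']))[0].reshape(-1,2)
E
python3 - <<'E'
from h import *
for n in ['scene','side','wrist']:
    c=snap(n,n+'0'); print(n,-np.array(c['R']).T@c['t'],np.array(c['R'])[2])
print(robot.get_obs())
E
```

```text
pics
scene [-0.15306904 -0.52316332  0.39066133] [ 0.8043756   0.43078526 -0.40915029]
side [ 0.24846117 -0.83099578  0.46891514] [ 0.31744952  0.79979283 -0.5094676 ]
wrist [ 0.28911411 -0.44386714  0.37324074] [-0.26048853 -0.12006807 -0.95798193]
{'time_s': 0.15, 'qpos': array([-6.49171457e+01,  1.49279901e+01, -7.96838302e+00,  6.71917287e+01,
       -4.33895717e-04,  9.00010464e+01]), 'joint_vel': array([ 0.04245938, -0.11946443,  0.27567922,  0.0347173 , -0.03189904,
        0.02554899]), 'joint_torque': array([ 8.50119141e-04, -4.06007588e+01,  2.54165822e+01,  1.27022635e-02,
        1.01682676e-04,  3.31021823e-06]), 'tool_pos': array([ 0.22233483, -0.47500974,  0.2306505 ]), 'tcp_rot': array([-179.71677822,   89.91189707,  115.36503   ]), 'force': array([ 0.22975716, -0.42335579, -0.97826594]), 'torque': array([-2.64401674e-05,  3.67340412e-02,  5.66433456e-02]), 'finger_gap': 0.08541381348922923}
```

View pics/scene0.png

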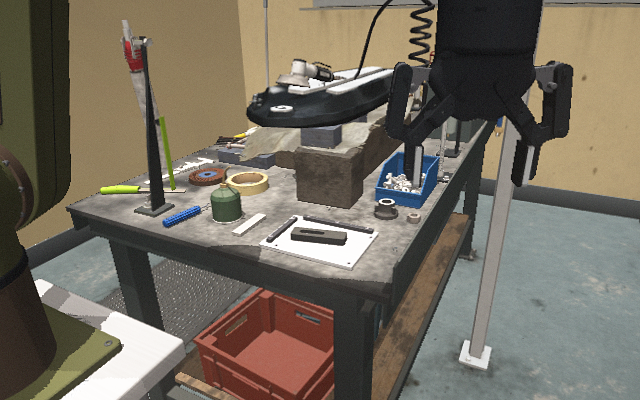

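View pics/side0.png

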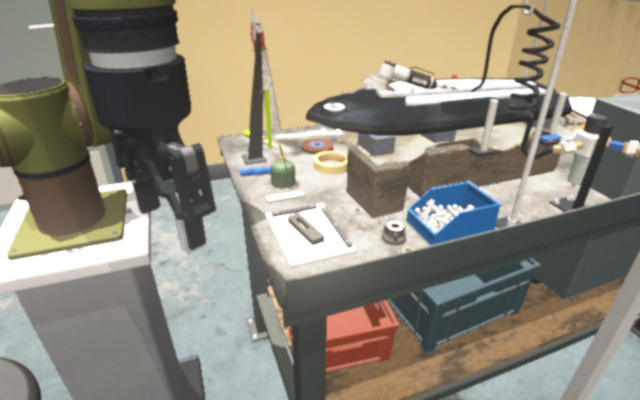

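View pics/wrist0.png

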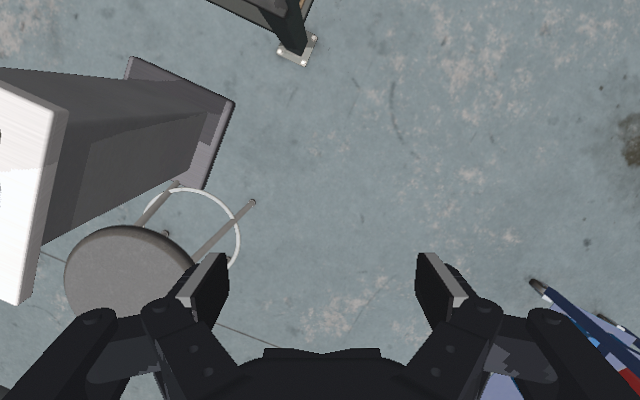

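The scene view shows the plate at about (320,240) px with the strap at (319,237); the side view shows the plate at (310,232). The wrist camera sees only floor. I'll zoom in on both.

Run:
```python
from h import *
a=load('scene0')['pixels'][:,:,::-1]; b=load('side0')['pixels'][:,:,::-1]
cv2.imwrite('pics/sz.png',cv2.resize(a[190:280,250:430],None,fx=4.4,fy=4.4,interpolation=cv2.INTER_CUBIC))
cv2.imwrite('pics/dz.png',cv2.resize(b[180:270,250:420],None,fx=4.4,fy=4.4,interpolation=cv2.INTER_CUBIC))
```

```text
(no output)
```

View pics/sz.png

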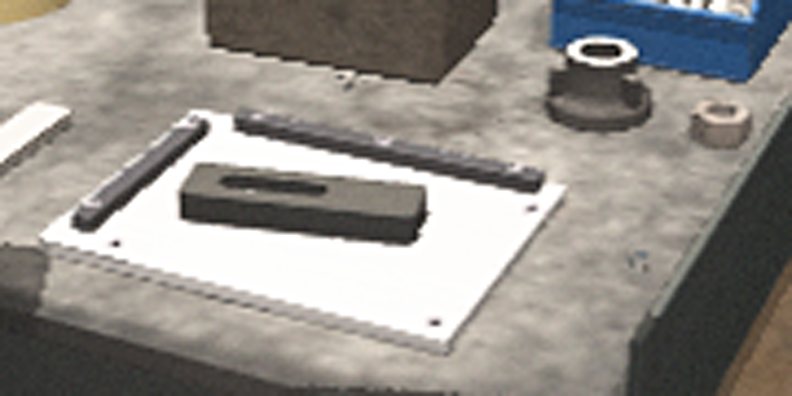

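View pics/dz.png

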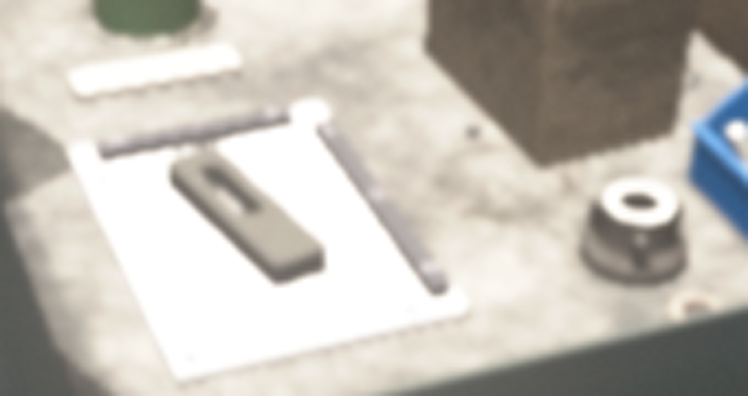

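```bash
cat > fit.py <<'E'
from h import *
from scipy.optimize import least_squares
def fit(obs,x0):
    # obs: list (cam, local pts Nx3, px Nx2) ; pose x,y,yaw
    def W(p,L):
        c,s=np.cos(p[2]),np.sin(p[2]); L=np.array(L,float)
        return np.c_[p[0]+c*L[:,0]-s*L[:,1],p[1]+s*L[:,0]+c*L[:,1],L[:,2]]
    f=lambda p:np.concatenate([(proj(c,W(p,L))-px).ravel() for c,L,px in obs])
    r=least_squares(f,x0,loss='soft_l1'); return r.x,f(r.x).reshape(-1,2)
E
python3 - <<'E'
from fit import *
s,d=load('scene0'),load('side0')
S=lambda a:np.array(a)/4.4+[250-.4,190-.4]; D=lambda a:np.array(a)/4.4+[250-.4,180-.4]
P=[[-.065,.09,.008],[-.065,-.09,.008],[.065,-.09,.008],[.065,.09,.008]]
sp=S([(40,238),(447,345),(567,187),(195,110)]); dp=D([(72,143),(180,378),(467,303),(305,98)])
B=[[-.0145,.05,.022],[-.0145,-.05,.022],[.0145,-.05,.022],[.0145,.05,.022]]
sb=S([(182,195),(415,222),(427,185),(197,164)]); db=D([(172,170),(275,268),(323,245),(208,148)])
for n,L,a,b in (('plate',P,sp,dp),('strap',B,sb,db)):
    for o in ([(s,L,a)],[(d,L,b)],[(s,L,a),(d,L,b)]):
        p,r=fit(o,[.45,-.3,0]); print(n,p.round(4),np.degrees(p[2]).round(1),r.round(1).tolist())
E
```

```text
plate [ 0.4534 -0.2014  0.0088] 0.5 [[-0.7, 0.3], [0.1, -0.6], [0.2, 0.2], [0.3, 0.1]]
plate [ 0.4537 -0.2023  0.0289] 1.7 [[-2.0, 1.4], [-0.3, -1.0], [0.4, -0.3], [1.7, 0.4]]
plate [ 0.4542 -0.2014  0.0152] 0.9 [[-0.4, 0.2], [0.6, -1.0], [0.2, -0.2], [0.2, 0.0], [-1.4, 0.8], [-1.0, -1.5], [0.0, -0.2], [2.5, 0.2]]
strap [ 0.447  -0.2031  0.2215] 12.7 [[-1.6, -0.0], [0.3, -0.2], [0.9, 0.4], [-0.1, -0.3]]
strap [ 0.4459 -0.2071  0.2488] 14.3 [[-3.7, -1.5], [-0.2, 0.6], [1.7, 0.7], [0.3, -0.7]]
strap [ 0.4465 -0.2043  0.2339] 13.4 [[-1.2, 0.4], [1.0, -0.1], [1.3, 0.4], [0.1, 0.0], [-3.5, -2.4], [-0.8, -0.3], [1.2, 0.0], [0.5, -1.5]]
```

Run:
```python
from fit import *
s,d=load('scene0'),load('side0')
# overhang outlines at assumed z
print(ray(s,[(247,108),(270,125),(300,127),(345,117),(387,98)],.18).round(3))
print(ray(d,[(308,108),(320,120),(340,130),(400,131)],.18).round(3))
# light spot on tip
f=lambda X:np.r_[proj(s,X)[0]-[281,107],proj(d,X)[0]-[333,106]]
print(least_squares(f,[.6,0,.2]).x.round(3))
a=s['pixels'][:,:,::-1]; b=d['pixels'][:,:,::-1]
v=np.vstack([cv2.resize(a[60:140,230:430],None,fx=3.6,fy=3.6),cv2.resize(b[60:140,290:490],None,fx=3.6,fy=3.6)]);cv2.imwrite('pics/ov.png',v)
```

```text
[[ 0.663  0.093  0.18 ]
 [ 0.547 -0.047  0.18 ]
 [ 0.556 -0.111  0.18 ]
 [ 0.664 -0.158  0.18 ]
 [ 0.89  -0.171  0.18 ]]
[[ 0.534  0.029  0.18 ]
 [ 0.532 -0.057  0.18 ]
 [ 0.55  -0.126  0.18 ]
 [ 0.664 -0.169  0.18 ]]
[ 0.557 -0.07   0.214]
```

View pics/ov.png

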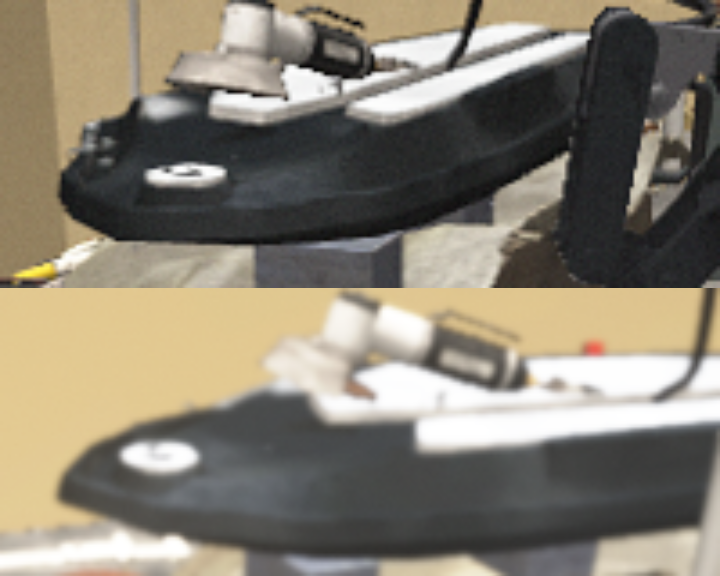

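The overhang's nose lies at x≥0.53 and y>-0.13, which is clear of where I'll work. I'm moving to a look-down pose above the plate, with the jaws turned along the fence and half closed.

>>> carry_out(
  commands=[
    {"claw": 75,"dx": 4,"dy": 5,"dz": 1,"wz": -5},
    {"claw": 75,"dx": 8,"dy": 10,"dz": 1,"wz": -10},
    {"claw": 75,"dx": 12,"dy": 14,"dz": 1,"wz": -15},
    {"claw": 75,"dx": 16,"dy": 18,"dz": 1,"wz": -20},
    {"claw": 75,"dx": 19,"dy": 22,"dz": 1,"wz": -24.5},
    {"claw": 75,"dx": 21,"dy": 24,"dz": 0,"wz": -24.5},
    {"claw": 75,"dx": 21,"dy": 24,"dz": 0,"wz": -24.5},
    {"claw": 75,"dx": 21,"dy": 24,"dz": 0,"wz": -24.5},
    {"claw": 75,"dx": 21,"dy": 24,"dz": 0,"wz": -24.5},
    {"claw": 75,"dx": 21,"dy": 24,"dz": 0,"wz": -24.5},
  ],
)

```text
invalid input at $.commands[0]: expected keys claw, dx, dy, dz, wx, wy, wz
```

Run:
```python
from fit import *
c=snap('wrist','w1'); o=robot.get_obs(); print(o['time_s'],o['tool_pos'],o['tcp_rot'],o['finger_gap'],o['qpos'])
```

```text
0.2 [ 0.2223938  -0.47509821  0.23077638] [179.82665053  89.92926674 114.9094155 ] 0.0853521484907799 [-6.49158047e+01  1.49221049e+01 -7.95748007e+00  6.71911479e+01
  2.15770248e-04  9.00014302e+01]
```

View pics/w1.png

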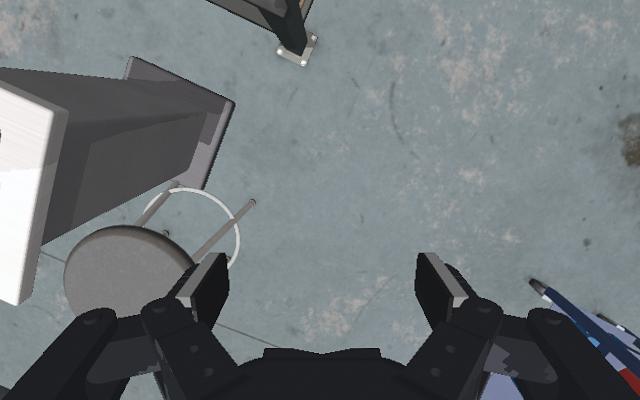

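The call was refused because a row must carry all seven keys; nothing moved and the picture is unchanged. I'm resending it with every key.

>>> carry_out(
  commands=[
    {"claw": 75,"dx": 4,"dy": 5,"dz": 1,"wx": 0,"wy": 0,"wz": -5},
    {"claw": 75,"dx": 8,"dy": 10,"dz": 1,"wx": 0,"wy": 0,"wz": -10},
    {"claw": 75,"dx": 12,"dy": 14,"dz": 1,"wx": 0,"wy": 0,"wz": -15},
    {"claw": 75,"dx": 16,"dy": 18,"dz": 1,"wx": 0,"wy": 0,"wz": -20},
    {"claw": 75,"dx": 19,"dy": 22,"dz": 1,"wx": 0,"wy": 0,"wz": -24.2},
    {"claw": 75,"dx": 21,"dy": 24,"dz": 0,"wx": 0,"wy": 0,"wz": -24.2},
    {"claw": 75,"dx": 21,"dy": 24,"dz": 0,"wx": 0,"wy": 0,"wz": -24.2},
    {"claw": 75,"dx": 21,"dy": 24,"dz": 0,"wx": 0,"wy": 0,"wz": -24.2},
    {"claw": 75,"dx": 21,"dy": 24,"dz": 0,"wx": 0,"wy": 0,"wz": -24.2},
    {"claw": 75,"dx": 21,"dy": 24,"dz": 0,"wx": 0,"wy": 0,"wz": -24.2},
  ],
)

```text
time_s: 1.2
tool_pos: [0.4319, -0.2362, 0.2314]
tcp_rot: [-58.0, 90.0, -147.2]
force: [0.1, 0.0, 0.5]
finger_gap: 0.0605
```

Run:
```python
from fit import *
c=snap('wrist','w1'); o=robot.get_obs(); print(o['time_s'],o['tool_pos'],o['tcp_rot'],o['finger_gap'],o['qpos'])
```

```text
1.25 [ 0.43187919 -0.23636674  0.23141405] [ -31.95559338   89.98128368 -121.16907489] 0.060356222246441 [-2.86796431e+01  1.16985801e+01 -1.21972015e+01  6.61050314e+01
 -1.86986583e-02  1.50533839e+02]
```

View pics/w1.png

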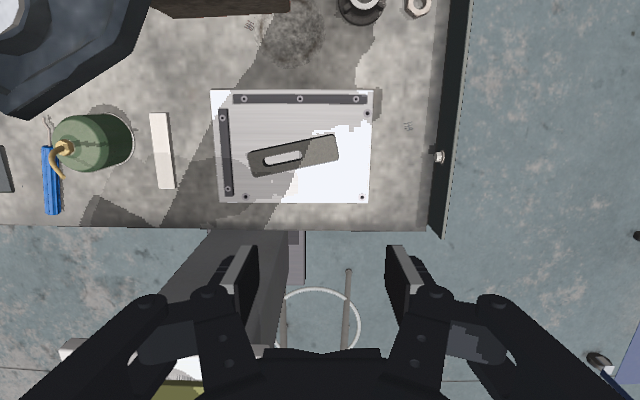

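The wrist view shows the whole plate: corners at about (210,90), (373,91), (370,203) and (218,203) px, with the strap centred near (293,156). I'm zooming in to measure it.

Run:
```python
from fit import *
a=load('w1')['pixels'][:,:,::-1]
cv2.imwrite('pics/wz.png',cv2.resize(a[80:215,200:385],None,fx=4.3,fy=4.3,interpolation=cv2.INTER_CUBIC))
```

```text
(no output)
```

View pics/wz.png

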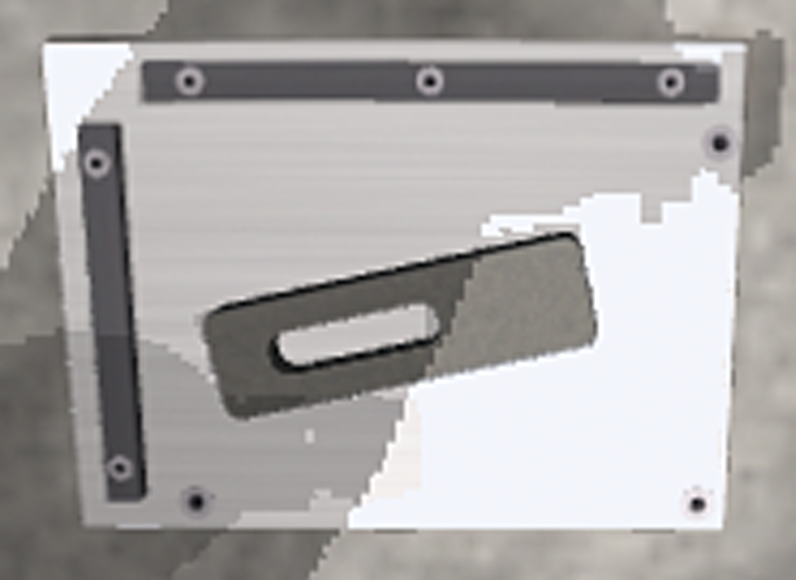

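Run:
```python
from fit import *
c=load('w1');Z=lambda a:np.array(a)/4.3+[200-.4,80-.4]
P=[[-.065,.09,.008],[-.065,-.09,.008],[.065,-.09,.008],[.065,.09,.008]]
B=[[-.0145,.05,.022],[-.0145,-.05,.022],[.0145,-.05,.022],[.0145,.05,.022]]
F=[[.05,.0625,.016],[.05,-.0825,.016],[.045,.07,.016],[-.055,.07,.016]]
fp=Z([(142,103),(719,105),(120,123),(146,499)])
p,r=fit([(c,P+F,np.r_[Z([(85,526),(723,528),(745,45),(44,43)]),fp])],[.45,-.2,0]);print(p,np.degrees(p[2]),r.round(1).tolist())
b,r=fit([(c,B,Z([(230,421),(601,341),(579,237),(202,318)]))],[.45,-.2,0]);print(b,np.degrees(b[2]),r.round(1).tolist())
R=np.array([[np.cos(p[2]),np.sin(p[2])],[-np.sin(p[2]),np.cos(p[2])]])
print('strap in plate mm',R@(b[:2]-p[:2])*1000, np.degrees(b[2]-p[2]))
o=lambda q:(p[:2]+R.T@q).round(4)
print('goal',o(np.array([.0355,.02])),'fence mid',o(np.array([.05,-.01])))
# finger tip pixels -> where? tip lowest guess
print(ray(c,[(258,250),(388,250),(240,295),(408,295)],.24).round(4))
```

```text
[ 0.45463678 -0.20232792  0.00914484] 0.5239610016873331 [[-0.5, 0.6], [0.7, 0.9], [0.9, -0.5], [-0.6, -0.3], [0.4, -0.2], [0.5, -0.3], [-1.0, -0.1], [-0.6, 0.9]]
[ 0.44804905 -0.2040818   0.22618687] 12.959553235494534 [[-0.2, 0.7], [0.4, 0.7], [0.3, -1.0], [-0.7, -0.4]]
strap in plate mm [-6.60349297 -1.6935663 ] 12.435592233807201
goal [ 0.49  -0.182] fence mid [ 0.5047 -0.2119]
[[ 0.4401 -0.2064  0.24  ]
 [ 0.4409 -0.2664  0.24  ]
 [ 0.4159 -0.1965  0.24  ]
 [ 0.417  -0.278   0.24  ]]
```

Run:
```python
from fit import *
for f,a,tz,g in (('wrist0',[(228.5,253),(416,253)],.2308,.0853),('w1',[(259,247),(386,247)],.2314,.0604)):
    c=load(f)
    for z in (0,.004,.008,.013,.017):
        q=ray(c,a,tz+z); print(f,z,np.linalg.norm(q[0]-q[1]).round(4),g)
```

```text
wrist0 0 0.0924 0.0853
wrist0 0.004 0.0898 0.0853
wrist0 0.008 0.0872 0.0853
wrist0 0.013 0.0839 0.0853
wrist0 0.017 0.0814 0.0853
w1 0 0.0621 0.0604
w1 0.004 0.0604 0.0604
w1 0.008 0.0586 0.0604
w1 0.013 0.0565 0.0604
w1 0.017 0.0547 0.0604
```

>>> carry_out(
  commands=[
    {"claw": 75,"dx": -2,"dy": 2,"dz": -4,"wx": 0,"wy": 0,"wz": -0.3},
    {"claw": 75,"dx": -4.4,"dy": 3.2,"dz": -8,"wx": 0,"wy": 0,"wz": -0.3},
    {"claw": 75,"dx": -4.4,"dy": 3.2,"dz": -12,"wx": 0,"wy": 0,"wz": -0.3},
    {"claw": 75,"dx": -4.4,"dy": 3.2,"dz": -15,"wx": 0,"wy": 0,"wz": -0.3},
    {"claw": 75,"dx": -4.4,"dy": 3.2,"dz": -18,"wx": 0,"wy": 0,"wz": -0.3},
    {"claw": 75,"dx": -4.4,"dy": 3.2,"dz": -20,"wx": 0,"wy": 0,"wz": -0.3},
    {"claw": 75,"dx": -4.4,"dy": 3.2,"dz": -21,"wx": 0,"wy": 0,"wz": -0.3},
    {"claw": 75,"dx": -4.4,"dy": 3.2,"dz": -21.8,"wx": 0,"wy": 0,"wz": -0.3},
    {"claw": 75,"dx": -4.4,"dy": 3.2,"dz": -22.2,"wx": 0,"wy": 0,"wz": -0.3},
    {"claw": 75,"dx": -4.4,"dy": 3.2,"dz": -22.2,"wx": 0,"wy": 0,"wz": -0.3},
  ],
)

```text
time_s: 2.25
tool_pos: [0.3888, -0.2039, 0.0095]
tcp_rot: [59.0, 90.0, -30.4]
force: [0.3, 0.1, -0.5]
finger_gap: 0.0603
```

Run:
```python
from fit import *
c=snap('side','d2'); o=robot.get_obs(); print(o['time_s'],o['tool_pos'],o['tcp_rot'][2]-o['tcp_rot'][0],o['finger_gap'],o['force'])
e=snap('scene','s2')
a=cv2.resize(c['pixels'][150:280,220:400,::-1],None,fx=4,fy=4,interpolation=cv2.INTER_CUBIC)
cv2.imwrite('pics/d2z.png',a)
cv2.imwrite('pics/s2z.png',cv2.resize(e['pixels'][160:290,230:420,::-1],None,fx=4,fy=4,interpolation=cv2.INTER_CUBIC))
```

```text
2.3 [ 0.38902417 -0.20388295  0.00981054] -89.43400830052448 0.0603280537647756 [ 0.41984797 -0.80827272  0.33828684]
```

View pics/d2z.png

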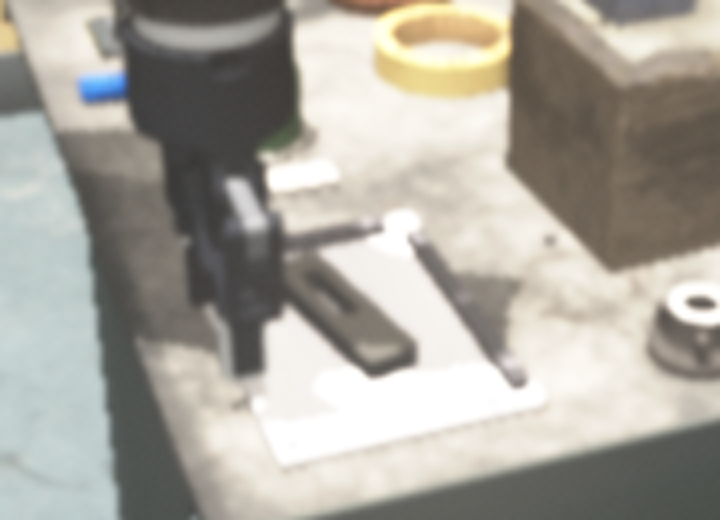

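View pics/s2z.png

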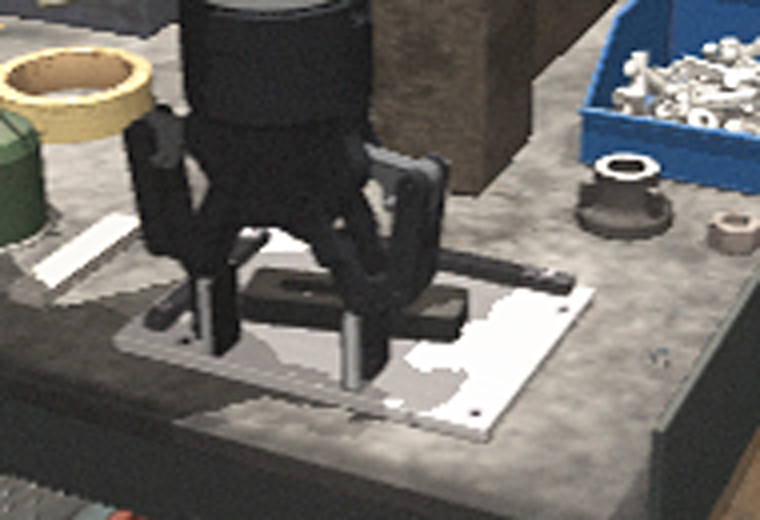

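Run:
```python
from fit import *
s,d=load('s2'),load('d2')
u=lambda a:np.array([a])/4+[230-.4,160-.4]; v=lambda a:np.array([a])/4+[220-.4,150-.4]
for z in (.008,.012,.016,.02,.024):
    print(z,ray(s,u((345,390)),z).round(4),ray(s,u((387,378)),z).round(4),ray(d,v((238,376)),z).round(4),ray(d,v((264,370)),z).round(4))
```

```text
0.008 [[ 0.3926 -0.226   0.008 ]] [[ 0.4087 -0.2376  0.008 ]] [[ 0.3888 -0.228   0.008 ]] [[ 0.4018 -0.2275  0.008 ]]
0.012 [[ 0.3869 -0.2291  0.012 ]] [[ 0.4029 -0.2406  0.012 ]] [[ 0.3876 -0.2332  0.012 ]] [[ 0.4005 -0.2327  0.012 ]]
0.016 [[ 0.3812 -0.2322  0.016 ]] [[ 0.397  -0.2436  0.016 ]] [[ 0.3864 -0.2384  0.016 ]] [[ 0.3991 -0.238   0.016 ]]
0.02 [[ 0.3755 -0.2353  0.02  ]] [[ 0.3911 -0.2466  0.02  ]] [[ 0.3852 -0.2437  0.02  ]] [[ 0.3978 -0.2432  0.02  ]]
0.024 [[ 0.3698 -0.2384  0.024 ]] [[ 0.3852 -0.2496  0.024 ]] [[ 0.384  -0.2489  0.024 ]] [[ 0.3965 -0.2484  0.024 ]]
```

The near tips sit at z ≈ 17 mm, so I'll go 3 mm lower and push towards +x.

>>> carry_out(
  commands=[
    {"claw": 75,"dx": 0,"dy": 0,"dz": -0.15,"wx": 0,"wy": 0,"wz": 0},
    {"claw": 75,"dx": 0,"dy": 0,"dz": -0.3,"wx": 0,"wy": 0,"wz": 0},
    {"claw": 75,"dx": 1.0,"dy": 0,"dz": -0.3,"wx": 0,"wy": 0,"wz": 0},
    {"claw": 75,"dx": 1.8,"dy": 0,"dz": -0.3,"wx": 0,"wy": 0,"wz": 0},
    {"claw": 75,"dx": 2.3,"dy": 0,"dz": -0.3,"wx": 0,"wy": 0,"wz": 0},
    {"claw": 75,"dx": 2.8,"dy": 0,"dz": -0.3,"wx": 0,"wy": 0,"wz": 0},
    {"claw": 75,"dx": 3.3,"dy": 0,"dz": -0.3,"wx": 0,"wy": 0,"wz": 0},
    {"claw": 75,"dx": 3.8,"dy": 0,"dz": -0.3,"wx": 0,"wy": 0,"wz": 0},
    {"claw": 75,"dx": 4.3,"dy": 0,"dz": -0.3,"wx": 0,"wy": 0,"wz": 0},
    {"claw": 75,"dx": 4.8,"dy": 0,"dz": -0.3,"wx": 0,"wy": 0,"wz": 0},
  ],
)

```text
time_s: 3.35
tool_pos: [0.4368, -0.2036, 0.0061]
tcp_rot: [-59.5, 90.0, -148.9]
force: [-1.3, 0.1, -1.6]
finger_gap: 0.0603
```

Run:
```python
from fit import *
c=snap('wrist','w3'); o=robot.get_obs(); print(o['time_s'],o['tool_pos'],o['tcp_rot'][2]-o['tcp_rot'][0],o['finger_gap'],o['force'])
```

```text
3.4 [ 0.43813707 -0.20383702  0.00632479] -89.4110675721501 0.05995806832420899 [-0.07471715 -0.46238759 -0.43545328]
```

View pics/w3.png

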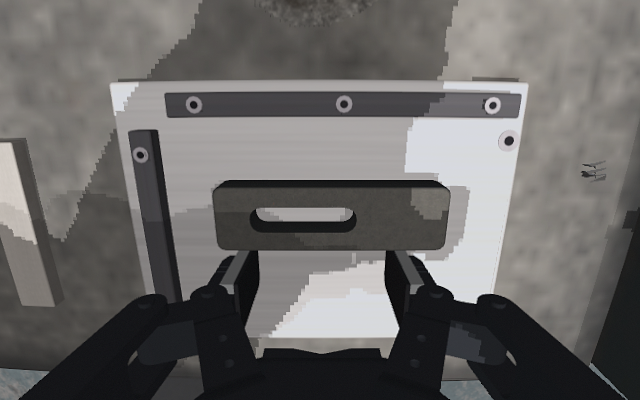

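The strap (edges at about 213–450 px) is now square to the tips and parallel to the fence, so I'm carrying on to the fence.

>>> carry_out(
  commands=[
    {"claw": 75,"dx": 0.5,"dy": 0,"dz": 0,"wx": 0,"wy": 0,"wz": 0},
    {"claw": 75,"dx": 1.0,"dy": 0,"dz": 0,"wx": 0,"wy": 0,"wz": 0},
    {"claw": 75,"dx": 1.5,"dy": 0,"dz": 0,"wx": 0,"wy": 0,"wz": 0},
    {"claw": 75,"dx": 1.9,"dy": 0,"dz": 0,"wx": 0,"wy": 0,"wz": 0},
    {"claw": 75,"dx": 2.2,"dy": 0,"dz": 0,"wx": 0,"wy": 0,"wz": 0},
    {"claw": 75,"dx": 2.4,"dy": 0,"dz": 0,"wx": 0,"wy": 0,"wz": 0},
    {"claw": 75,"dx": 2.4,"dy": 0,"dz": 0,"wx": 0,"wy": 0,"wz": 0},
  ],
)

```text
time_s: 4.1
tool_pos: [0.461, -0.2035, 0.0063]
tcp_rot: [77.9, 90.0, -11.5]
force: [-1.6, 0.5, -1.0]
finger_gap: 0.0605
```

Run:
```python
from fit import *
c=snap('wrist','w4'); o=robot.get_obs(); print(o['time_s'],o['tool_pos'],o['tcp_rot'][2]-o['tcp_rot'][0],o['finger_gap'],o['force'])
```

```text
4.15 [ 0.4609973  -0.20353888  0.00633837] -89.40903095885366 0.06001249396889294 [-1.15267625 -0.10420004 -0.57332246]
```

View pics/w4.png

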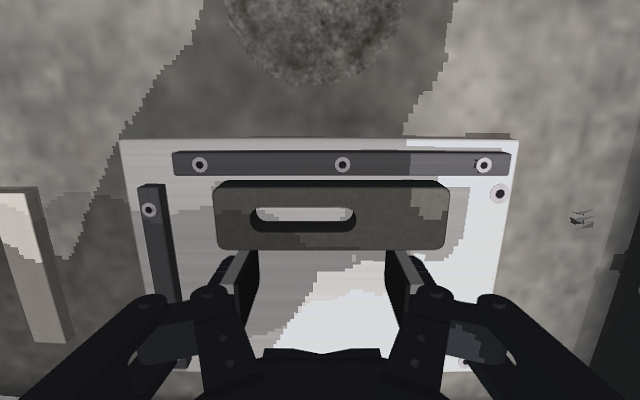

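A small gap is left between the strap's far edge (row 182) and the fence (row 175), so I'm creeping on.

>>> carry_out(
  commands=[
    {"claw": 75,"dx": 0.1,"dy": 0,"dz": 0,"wx": 0,"wy": 0,"wz": 0},
    {"claw": 75,"dx": 0.2,"dy": 0,"dz": 0,"wx": 0,"wy": 0,"wz": 0},
    {"claw": 75,"dx": 0.3,"dy": 0,"dz": 0,"wx": 0,"wy": 0,"wz": 0},
    {"claw": 75,"dx": 0.3,"dy": 0,"dz": 0,"wx": 0,"wy": 0,"wz": 0},
  ],
)

```text
time_s: 4.55
tool_pos: [0.4638, -0.2034, 0.0063]
tcp_rot: [116.2, 90.0, 26.8]
force: [-1.3, 0.5, -0.2]
finger_gap: 0.0602
```

Run:
```python
from fit import *
c=snap('wrist','w5'); o=robot.get_obs(); print(o['time_s'],o['tool_pos'],o['tcp_rot'][2]-o['tcp_rot'][0],o['finger_gap'],o['force'])
cv2.imwrite('pics/w5z.png',cv2.resize(c['pixels'][130:260,120:520,::-1],None,fx=2,fy=2))
```

```text
4.6 [ 0.46378392 -0.20344505  0.00631459] -89.41335907152659 0.06034440710272961 [-2.39510705 -0.0960411   0.90815478]
```

View pics/w5z.png

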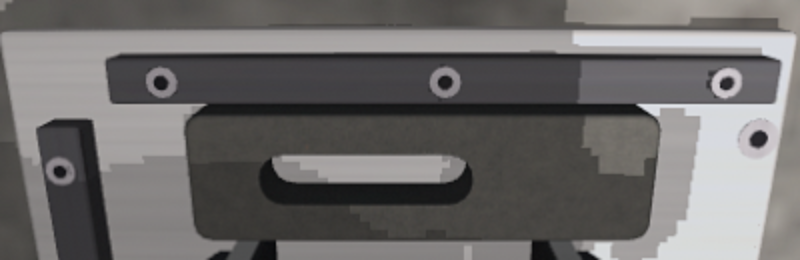

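>>> carry_out(
  commands=[
    {"claw": 75,"dx": 0.1,"dy": 0,"dz": 0,"wx": 0,"wy": 0,"wz": 0},
    {"claw": 75,"dx": 0.15,"dy": 0,"dz": 0,"wx": 0,"wy": 0,"wz": 0},
    {"claw": 75,"dx": 0.15,"dy": 0,"dz": 0,"wx": 0,"wy": 0,"wz": 0},
  ],
)

```text
time_s: 4.9
tool_pos: [0.4642, -0.2034, 0.0062]
tcp_rot: [-90.6, 89.9, 179.9]
force: [-5.0, -0.1, 2.8]
finger_gap: 0.0603
```

>>> carry_out(
  commands=[
    {"claw": 75,"dx": 0.1,"dy": 0,"dz": 0,"wx": 0,"wy": 0,"wz": 0},
    {"claw": 75,"dx": 0.15,"dy": 0,"dz": 0,"wx": 0,"wy": 0,"wz": 0},
    {"claw": 75,"dx": 0.15,"dy": 0,"dz": 0,"wx": 0,"wy": 0,"wz": 0},
  ],
)

```text
time_s: 5.2
tool_pos: [0.4643, -0.2034, 0.0062]
tcp_rot: [-86.3, 89.8, -175.7]
force: [-8.3, -1.0, 6.7]
finger_gap: 0.0603
```

Run:
```python
from fit import *
c=snap('wrist','w6'); o=robot.get_obs(); print(o['time_s'],o['tool_pos'],o['tcp_rot'][2]-o['tcp_rot'][0],o['finger_gap'],o['force'])
cv2.imwrite('pics/w6z.png',cv2.resize(c['pixels'][130:260,120:520,::-1],None,fx=2,fy=2))
```

```text
5.25 [ 0.46426925 -0.20339189  0.006204  ] -89.44574448736402 0.05989257898612174 [-8.1656502  -0.95196439  5.74046378]
```

View pics/w6z.png

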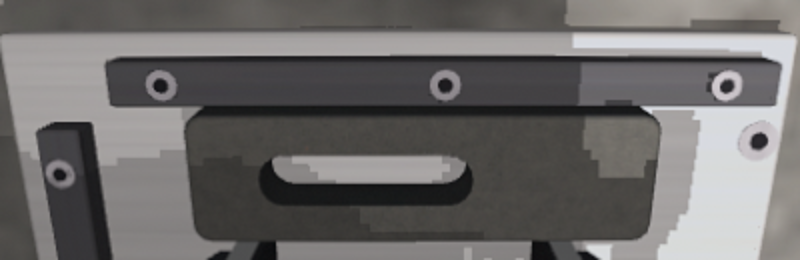

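The force builds to 8 N with no further travel, so the strap is flush on the fence. I'm backing off, lifting, shutting the fingers and going to the right of its right end.

>>> carry_out(
  commands=[
    {"claw": 75,"dx": -1.0,"dy": 0,"dz": 0,"wx": 0,"wy": 0,"wz": 0},
    {"claw": 75,"dx": -3.0,"dy": 0,"dz": 0,"wx": 0,"wy": 0,"wz": 0},
    {"claw": 75,"dx": -3.0,"dy": 0,"dz": 4,"wx": 0,"wy": 0,"wz": 0},
    {"claw": 160,"dx": -3.0,"dy": -2,"dz": 8,"wx": 0,"wy": 0,"wz": 0},
    {"claw": 255,"dx": -2,"dy": -6,"dz": 8,"wx": 0,"wy": 0,"wz": 0},
    {"claw": 255,"dx": 0,"dy": -8.6,"dz": 8,"wx": 0,"wy": 0,"wz": 0},
    {"claw": 255,"dx": 2.1,"dy": -8.6,"dz": 7,"wx": 0,"wy": 0,"wz": 0},
    {"claw": 255,"dx": 2.1,"dy": -8.6,"dz": 6,"wx": 0,"wy": 0,"wz": 0},
    {"claw": 255,"dx": 2.1,"dy": -8.6,"dz": 6,"wx": 0,"wy": 0,"wz": 0},
    {"claw": 255,"dx": 2.1,"dy": -8.6,"dz": 6,"wx": 0,"wy": 0,"wz": 0},
  ],
)

```text
time_s: 6.25
tool_pos: [0.4864, -0.2886, 0.0658]
tcp_rot: [-128.0, 89.9, 142.6]
force: [-0.5, -1.3, 0.5]
finger_gap: 0.0001
```

Run:
```python
from fit import *
c=snap('wrist','w7'); o=robot.get_obs(); print(o['time_s'],o['tool_pos'],o['tcp_rot'][2]-o['tcp_rot'][0],o['finger_gap'],o['force'])
s=snap('scene','s7')
cv2.imwrite('pics/s7z.png',cv2.resize(s['pixels'][170:290,240:420,::-1],None,fx=4,fy=4,interpolation=cv2.INTER_CUBIC))
```

```text
6.3 [ 0.4866407  -0.28874211  0.0661692 ] 270.6045792777199 -3.340827370717577e-05 [-0.15010414  0.52113447  0.38564928]
```

View pics/w7.png

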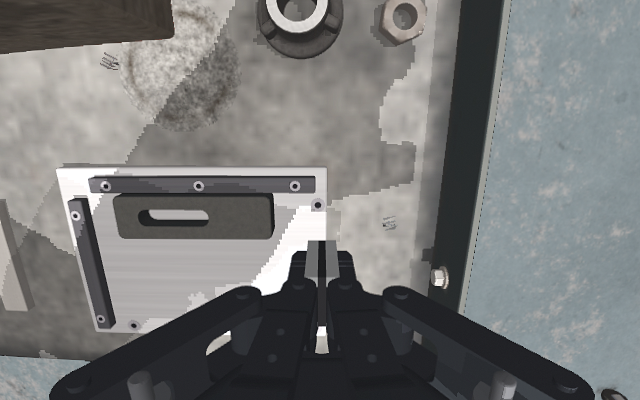

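View pics/s7z.png

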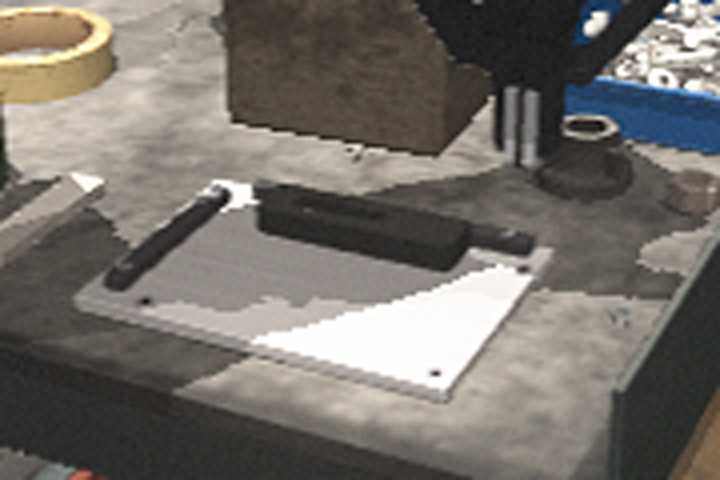

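Run:
```python
from fit import *
c=load('w7')
P=[[-.065,.09,.008],[-.065,-.09,.008],[.065,-.09,.008],[.065,.09,.008]]
F=[[.05,.0625,.016],[.05,-.0825,.016],[.045,.07,.016],[-.055,.07,.016]]
a=c['pixels'][150:345,45:345,::-1]; cv2.imwrite('pics/w7z.png',cv2.resize(a,None,fx=2.66,fy=2.66,interpolation=cv2.INTER_CUBIC))
X=lambda q,L:np.array([[q[0]+np.cos(q[2])*l[0]-np.sin(q[2])*l[1],q[1]+np.sin(q[2])*l[0]+np.cos(q[2])*l[1],l[2]] for l in L])
print(proj(c,X([.45464,-.20233,.00914],P+F)).round(1).tolist())
print('strap right end',ray(c,[(273.5,215),(117,210),(195,239)],.022))
```

```text
[[95.7, 332.3], [326.4, 336.4], [327.7, 167.4], [54.8, 168.1], [90.2, 193.3], [315.7, 193.5], [80.9, 200.7], [111.2, 329.3]]
strap right end [[ 0.4930101  -0.258418    0.022     ]
 [ 0.49505723 -0.15954338  0.022     ]
 [ 0.47612516 -0.20755032  0.022     ]]
```

>>> carry_out(
  commands=[
    {"claw": 255,"dx": 0.1,"dy": 0,"dz": -2,"wx": 0,"wy": 0,"wz": 0},
    {"claw": 255,"dx": 0.1,"dy": 0,"dz": -4,"wx": 0,"wy": 0,"wz": 0},
    {"claw": 255,"dx": 0.1,"dy": 0,"dz": -4.8,"wx": 0,"wy": 0,"wz": 0},
    {"claw": 255,"dx": 0.1,"dy": 0,"dz": -5.3,"wx": 0,"wy": 0,"wz": 0},
    {"claw": 255,"dx": 0.1,"dy": 0,"dz": -5.3,"wx": 0,"wy": 0,"wz": 0},
  ],
)

```text
time_s: 6.85
tool_pos: [0.4883, -0.2893, 0.0133]
tcp_rot: [-122.5, 90.0, 148.1]
force: [-0.3, -0.5, 0.6]
finger_gap: -0.0004
```

Run:
```python
from fit import *
c=snap('wrist','w8'); o=robot.get_obs(); print(o['time_s'],o['tool_pos'],o['tcp_rot'][2]-o['tcp_rot'][0],o['finger_gap'],o['force'])
```

```text
6.9 [ 0.48873642 -0.28955452  0.01375482] -89.41289074390139 -0.0001996361262133722 [0.7230053  0.28759888 0.75055127]
```

View pics/w8.png

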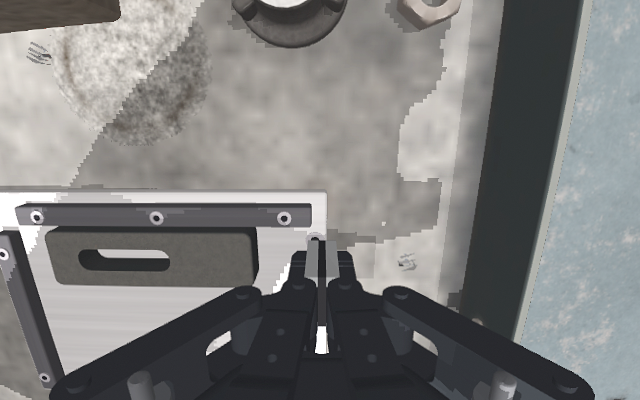

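The tip is at (322,240) px, just right of the strap's end (256 px) and clear of the fence. I'm sliding it to the left.

>>> carry_out(
  commands=[
    {"claw": 255,"dx": 0,"dy": 0.8,"dz": 0,"wx": 0,"wy": 0,"wz": 0},
    {"claw": 255,"dx": 0,"dy": 1.3,"dz": 0,"wx": 0,"wy": 0,"wz": 0},
    {"claw": 255,"dx": 0,"dy": 1.7,"dz": 0,"wx": 0,"wy": 0,"wz": 0},
    {"claw": 255,"dx": 0,"dy": 2.1,"dz": 0,"wx": 0,"wy": 0,"wz": 0},
    {"claw": 255,"dx": 0,"dy": 2.5,"dz": 0,"wx": 0,"wy": 0,"wz": 0},
    {"claw": 255,"dx": 0,"dy": 2.9,"dz": 0,"wx": 0,"wy": 0,"wz": 0},
    {"claw": 255,"dx": 0,"dy": 2.9,"dz": 0,"wx": 0,"wy": 0,"wz": 0},
  ],
)

```text
time_s: 7.6
tool_pos: [0.4888, -0.2603, 0.0135]
tcp_rot: [52.1, 90.0, -37.3]
force: [-0.3, -1.3, 0.6]
finger_gap: 0.0001
```

Run:
```python
from fit import *
c=snap('wrist','w9'); o=robot.get_obs(); print(o['time_s'],o['tool_pos'],o['tcp_rot'][2]-o['tcp_rot'][0],o['finger_gap'],o['force'])
```

```text
7.65 [ 0.48878472 -0.260277    0.01349438] -89.40214411373489 0.00031136084913050636 [-0.23948941 -1.08173345  2.00962797]
```

View pics/w9.png

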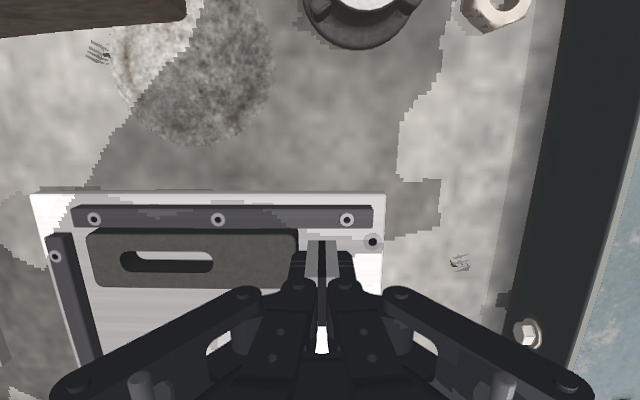

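>>> carry_out(
  commands=[
    {"claw": 255,"dx": 0,"dy": 0.3,"dz": 0,"wx": 0,"wy": 0,"wz": 0},
    {"claw": 255,"dx": 0,"dy": 0.6,"dz": 0,"wx": 0,"wy": 0,"wz": 0},
    {"claw": 255,"dx": 0,"dy": 0.9,"dz": 0,"wx": 0,"wy": 0,"wz": 0},
    {"claw": 255,"dx": 0,"dy": 1.2,"dz": 0,"wx": 0,"wy": 0,"wz": 0},
    {"claw": 255,"dx": 0,"dy": 1.2,"dz": 0,"wx": 0,"wy": 0,"wz": 0},
  ],
)

```text
time_s: 8.15
tool_pos: [0.4887, -0.2481, 0.0135]
tcp_rot: [113.5, 90.0, 24.1]
force: [-1.6, -2.2, 1.9]
finger_gap: -0.0001
```

Run:
```python
from fit import *
c=snap('wrist','w10'); o=robot.get_obs(); print(o['time_s'],o['tool_pos'],o['tcp_rot'][2]-o['tcp_rot'][0],o['finger_gap'],o['force'])
```

```text
8.2 [ 0.48866881 -0.24810063  0.01340222] -89.39467079776456 9.755672290278512e-06 [-0.87061553 -2.1444268   1.99863458]
```

View pics/w10.png

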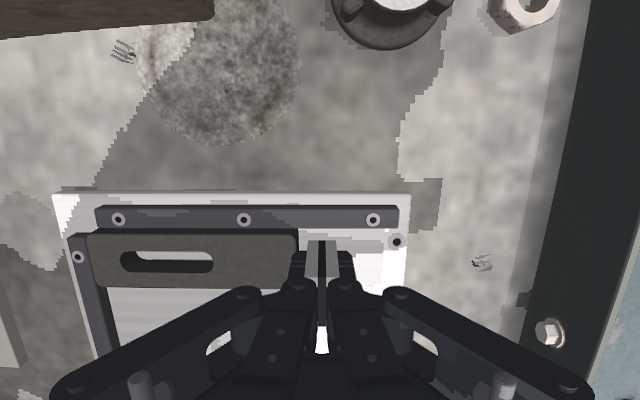

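>>> carry_out(
  commands=[
    {"claw": 255,"dx": 0,"dy": 0.15,"dz": 0,"wx": 0,"wy": 0,"wz": 0},
    {"claw": 255,"dx": 0,"dy": 0.3,"dz": 0,"wx": 0,"wy": 0,"wz": 0},
    {"claw": 255,"dx": 0,"dy": 0.3,"dz": 0,"wx": 0,"wy": 0,"wz": 0},
  ],
)

```text
time_s: 8.5
tool_pos: [0.4887, -0.2456, 0.0134]
tcp_rot: [27.5, 90.0, -61.9]
force: [-1.0, -4.4, 3.8]
finger_gap: 0.0004
```

>>> carry_out(
  commands=[
    {"claw": 255,"dx": 0,"dy": 0.1,"dz": 0,"wx": 0,"wy": 0,"wz": 0},
    {"claw": 255,"dx": 0,"dy": 0.15,"dz": 0,"wx": 0,"wy": 0,"wz": 0},
    {"claw": 255,"dx": 0,"dy": 0.15,"dz": 0,"wx": 0,"wy": 0,"wz": 0},
  ],
)

```text
time_s: 8.8
tool_pos: [0.4887, -0.2441, 0.0134]
tcp_rot: [28.0, 90.0, -61.5]
force: [-0.4, -4.8, 3.8]
finger_gap: 0.0003
```

>>> carry_out(
  commands=[
    {"claw": 255,"dx": 0,"dy": 0.1,"dz": 0,"wx": 0,"wy": 0,"wz": 0},
    {"claw": 255,"dx": 0,"dy": 0.15,"dz": 0,"wx": 0,"wy": 0,"wz": 0},
    {"claw": 255,"dx": 0,"dy": 0.15,"dz": 0,"wx": 0,"wy": 0,"wz": 0},
  ],
)

```text
time_s: 9.1
tool_pos: [0.4887, -0.2432, 0.0134]
tcp_rot: [2.5, 89.9, -86.9]
force: [-0.9, -6.5, 3.1]
finger_gap: 0.0001
```

Run:
```python
from fit import *
c=snap('wrist','w11'); o=robot.get_obs(); print(o['time_s'],o['tool_pos'],o['tcp_rot'][2]-o['tcp_rot'][0],o['finger_gap'],o['force'])
cv2.imwrite('pics/w11z.png',cv2.resize(c['pixels'][180:310,40:340,::-1],None,fx=2.6,fy=2.6,interpolation=cv2.INTER_CUBIC))
```

```text
9.15 [ 0.48866092 -0.24316553  0.01343535] -89.43341786930492 0.00017649838673481616 [-0.64925669 -6.01941749  3.08060802]
```

View pics/w11z.png

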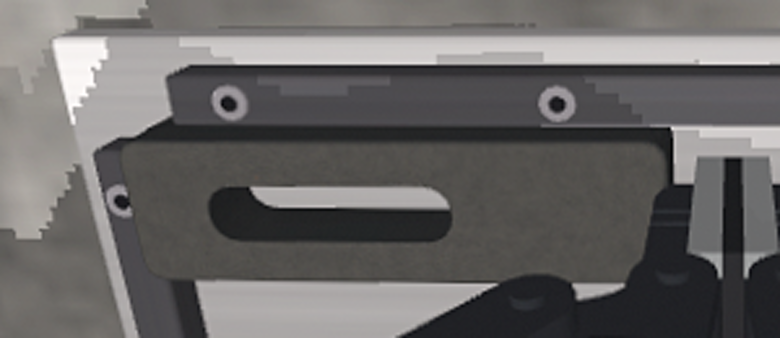

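>>> carry_out(
  commands=[
    {"claw": 255,"dx": 0,"dy": 0.15,"dz": 0,"wx": 0,"wy": 0,"wz": 0},
    {"claw": 255,"dx": 0,"dy": 0.2,"dz": 0,"wx": 0,"wy": 0,"wz": 0},
    {"claw": 255,"dx": 0,"dy": 0.2,"dz": 0,"wx": 0,"wy": 0,"wz": 0},
  ],
)

```text
time_s: 9.45
tool_pos: [0.4887, -0.243, 0.0135]
tcp_rot: [-2.6, 89.7, -92.1]
force: [-0.9, -10.6, 2.0]
finger_gap: 0.0001
```

It has stalled at -0.243 while the force climbs to 10.6 N, so the strap is on the stop. I'm backing off and looking from above.

>>> carry_out(
  commands=[
    {"claw": 255,"dx": 0,"dy": -0.5,"dz": 0,"wx": 0,"wy": 0,"wz": 0},
    {"claw": 255,"dx": 0,"dy": -2,"dz": 0,"wx": 0,"wy": 0,"wz": 0},
    {"claw": 255,"dx": 0,"dy": -3,"dz": 2,"wx": 0,"wy": 0,"wz": 0},
    {"claw": 255,"dx": -2,"dy": -3,"dz": 6,"wx": 0,"wy": 0,"wz": 0},
    {"claw": 255,"dx": -5,"dy": -1,"dz": 10,"wx": 0,"wy": 0,"wz": 0},
    {"claw": 255,"dx": -7,"dy": 2,"dz": 12,"wx": 0,"wy": 0,"wz": 0},
    {"claw": 255,"dx": -7,"dy": 4,"dz": 12,"wx": 0,"wy": 0,"wz": 0},
    {"claw": 255,"dx": -7,"dy": 5,"dz": 12,"wx": 0,"wy": 0,"wz": 0},
    {"claw": 255,"dx": -7,"dy": 5,"dz": 12,"wx": 0,"wy": 0,"wz": 0},
  ],
)

```text
time_s: 10.35
tool_pos: [0.4183, -0.1894, 0.1328]
tcp_rot: [-150.0, 89.9, 120.7]
force: [0.3, -1.0, 0.1]
finger_gap: -0.0001
```

Run:
```python
from fit import *
c=snap('wrist','w12'); o=robot.get_obs(); print(o['time_s'],o['tool_pos'],o['force'])
cv2.imwrite('pics/w12z.png',cv2.resize(c['pixels'][60:260,150:500,::-1],None,fx=2.25,fy=2.25,interpolation=cv2.INTER_CUBIC))
```

```text
10.4 [ 0.41862296 -0.19021478  0.13270387] [ 0.53117503  0.66802675 -0.18611259]
```

View pics/w12.png

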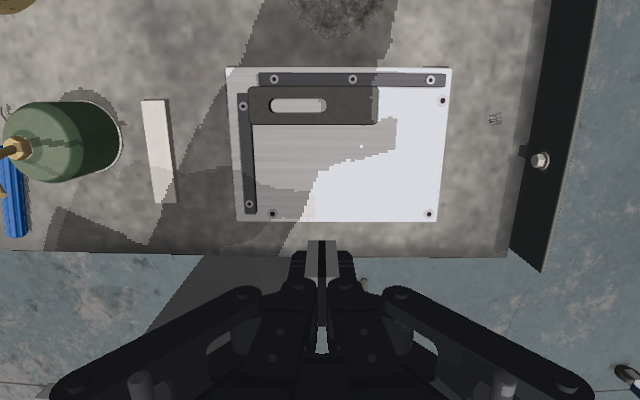

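View pics/w12z.png

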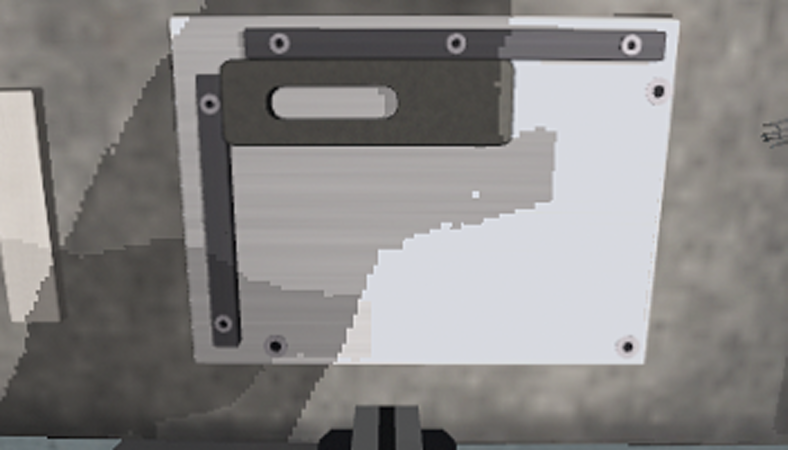

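Run:
```python
from fit import *
c=load('w12')
im=c['pixels'][:,:,::-1]
cv2.imwrite('pics/w12y.png',cv2.resize(im[65:135,235:385],None,fx=5.3,fy=5.3,interpolation=cv2.INTER_CUBIC))
```

```text
(no output)
```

View pics/w12y.png

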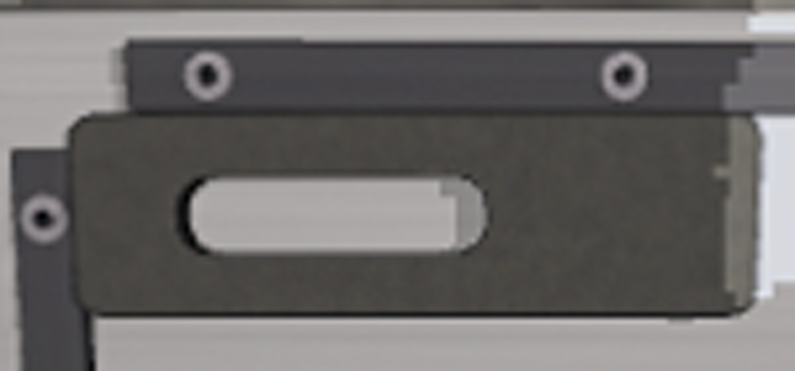

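Run:
```python
from fit import *
c=load('w12')
Z=lambda a:np.array(a)/2.25+[150-.3,60-.3]; Y=lambda a:np.array(a)/5.3+[235-.4,65-.4]
P=[[-.065,.09,.008],[-.065,-.09,.008],[.065,-.09,.008],[.065,.09,.008],[.05,.0625,.016],[.05,-.0825,.016]]
B=[[-.0145,.05,.022],[-.0145,-.05,.022],[.0145,-.05,.022],[.0145,.05,.022]]
px=np.r_[Z([(196,363),(644,363),(679,19),(170,16)]),Y([(127,111)]),Z([(665,60)])]
p,r=fit([(c,P,px)],[.45,-.2,0]);print(p,r.round(1).tolist())
b,r=fit([(c,B,Y([(81,315),(753,316),(762,114),(68,113)]))],[.49,-.18,0]);print(b,r.round(1).tolist())
R=np.array([[np.cos(p[2]),np.sin(p[2])],[-np.sin(p[2]),np.cos(p[2])]])
print('strap in plate mm',R@(b[:2]-p[:2])*1000, np.degrees(b[2]-p[2]))
```

```text
[ 0.45488308 -0.20205519  0.01009591] [[-0.7, 0.5], [0.7, 0.9], [1.4, -0.8], [-0.8, -0.4], [-0.4, 0.1], [0.2, 0.2]]
[ 0.49000947 -0.18160501  0.00998685] [[-1.1, 0.6], [0.8, 0.6], [0.9, -0.5], [-0.8, -0.4]]
strap in plate mm [35.3310588  20.09450381] -0.0062484375631019
```

Run:
```python
from plant import robot
print(robot.hand_in())
```

```text
the job is handed in; nothing more can be done
None
```

The strap is snug in the corner, and I handed the job in at about 10.4 s of the 51 s allowed. I pushed it square against the fence with two fingertips, then slid it along the fence to the stop with the shut fingers on its right end. It was never lifted.

**Contact:** at the fence the tips stopped moving as the force rose to about 8 N. At the stop they held still at about 10.6 N.

**Final position:** measured from the wrist camera after backing off, the strap is at x 35.3, y 20.1 mm in plate coordinates, against a target of 35.5 and 20.0. It is turned 0.01° from the plate, and no gap shows at the fence or the stop. The camera calibration is only good to about 2 mm, so the force readings are the stronger evidence that it is seated.

**Other checks:**
- The robot was clear of everything at hand-in.
- I kept clear of the parallel bar, oil can, casting and nut, and no force suggested contact. I did not measure their positions before and after.
- The first move call was refused because its rows lacked some keys, and nothing moved.

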